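# Find the sample bottle with the loose cap and hold the cap lifted

### The job

Stand the two sample bottles from the blue pad one by one in the two free holes of the rack, right down on the desk with their caps still on, and let go of them. Then go along the row from the robot's left to its right and tap the middle of each of the three caps from above: two are screwed tight and the loose one gives under the tap. Take the loose cap, lift it straight off and finish while holding it still a few centimetres above its own bottle, so that the nurse across the desk can reseat the foam seal; all three bottles stay standing in the rack, and the other things on the desk are left alone.

Things in the scene. Friction and masses are not known exactly. Their poses are not given: they have to be found in the camera images.
- hole_0 (a point): centre of the left hole of the rack (as the robot sees it; left is +y), at desk level. Rack: grey plastic block fixed to the desk, 22 mm high, 86 mm wide, 290 mm long, with three round holes 54.5 mm across, 88 mm apart, that go right through: a bottle stands on the desk in it. Rack axes: x to its far side (away from the robot), y along the row to the left, z up
- hole_1 (a point): centre of the middle hole of the rack (as the robot sees it; left is +y), at desk level. Rack: grey plastic block fixed to the desk, 22 mm high, 86 mm wide, 290 mm long, with three round holes 54.5 mm across, 88 mm apart, that go right through: a bottle stands on the desk in it. Rack axes: x to its far side (away from the robot), y along the row to the left, z up
- hole_2 (a point): centre of the right hole of the rack (as the robot sees it; left is +y), at desk level. Rack: grey plastic block fixed to the desk, 22 mm high, 86 mm wide, 290 mm long, with three round holes 54.5 mm across, 88 mm apart, that go right through: a bottle stands on the desk in it. Rack axes: x to its far side (away from the robot), y along the row to the left, z up
- bottle_1_mid (a point): point on the axis of sample bottle 1, half-way up: 45.5 mm above its underside. White plastic, round, with a paper label; straight body 50 mm across up to 58 mm, sloping shoulder to 64 mm, then the blue cap, 91 mm tall in all, 0.12 to 0.2 kg. One bottle starts in the middle hole, two on the blue pad at the left; all three look alike and shut. Carry it by its body
- bottle_2_mid (a point): point on the axis of sample bottle 2, half-way up: 45.5 mm above its underside. White plastic, round, with a paper label; straight body 50 mm across up to 58 mm, sloping shoulder to 64 mm, then the blue cap, 91 mm tall in all, 0.12 to 0.2 kg. One bottle starts in the middle hole, two on the blue pad at the left; all three look alike and shut. Carry it by its body
- bottle_3_mid (a point): point on the axis of sample bottle 3, half-way up: 45.5 mm above its underside. White plastic, round, with a paper label; straight body 50 mm across up to 58 mm, sloping shoulder to 64 mm, then the blue cap, 91 mm tall in all, 0.12 to 0.2 kg. One bottle starts in the middle hole, two on the blue pad at the left; all three look alike and shut. Carry it by its body
- cap_1_mid (a point): centre of the blue cap of sample bottle 1: 38 mm across, 21 mm tall, hollow, over a neck 28 mm across; on the bottle this point is 80.5 mm above the bottle's underside, the cap's flat top 91 mm, its lower edge 70 mm. A tight cap does not give when pressed in its middle; the loose one sits on a springy foam seal, gives 4 mm under 3 N, springs back, and lifts straight off (20 g)
- cap_2_mid (a point): centre of the blue cap of sample bottle 2: 38 mm across, 21 mm tall, hollow, over a neck 28 mm across; on the bottle this point is 80.5 mm above the bottle's underside, the cap's flat top 91 mm, its lower edge 70 mm. A tight cap does not give when pressed in its middle; the loose one sits on a springy foam seal, gives 4 mm under 3 N, springs back, and lifts straight off (20 g)
- cap_3_mid (a point): centre of the blue cap of sample bottle 3: 38 mm across, 21 mm tall, hollow, over a neck 28 mm across; on the bottle this point is 80.5 mm above the bottle's underside, the cap's flat top 91 mm, its lower edge 70 mm. A tight cap does not give when pressed in its middle; the loose one sits on a springy foam seal, gives 4 mm under 3 N, springs back, and lifts straight off (20 g)
- amber_bottle: brown glass bottle with a metal cap, 48 mm across, 105 mm tall, at the right of the rack; origin at the centre of its underside; a bystander, leave it alone
- stamp: black hand stamp with a ball grip, 65 mm tall, beyond the rack; origin at the centre of its underside; a bystander, leave it alone
- marker: black marker pen with a light grey tip end, 135 mm long, 15 mm thick, lying between the robot and the rack; origin at the centre of its underside; a bystander, leave it alone
- tub: clear greenish open plastic tub, 120 x 160 mm, 60 mm tall, beyond the rack; origin at the centre of its underside; a bystander, leave it alone
- screw_jar: small white jar with a wide blue screw cap, straight-sided, 45 mm across, 67 mm tall, at the far left of the blue pad; origin at the centre of its underside; a bystander, leave it alone
- screw_cap: blue screw cap lying alone, 45 mm across, 14 mm high, at the near edge of the blue pad; origin at the centre of its underside; a bystander, leave it alone

How it is judged (in metres and radians):
On the way, in this order (a step that is already met when the one before it is completed fails the run):
1. two of the bottles stand in the rack (((((horizontal distance between bottle_1_mid and hole_0 below 0.007 m or horizontal distance between bottle_1_mid and hole_1 below 0.007 m or horizontal distance between bottle_1_mid and hole_2 below 0.007 m) and height (world z) of bottle_1_mid below 0.0515 m and angle between bottle_1_mid's own z axis and vertical below 0.12 rad) and ((horizontal distance between bottle_2_mid and hole_0 below 0.007 m or horizontal distance between bottle_2_mid and hole_1 below 0.007 m or horizontal distance between bottle_2_mid and hole_2 below 0.007 m) and height (world z) of bottle_2_mid below 0.0515 m and angle between bottle_2_mid's own z axis and vertical below 0.12 rad)) or (((horizontal distance between bottle_1_mid and hole_0 below 0.007 m or horizontal distance between bottle_1_mid and hole_1 below 0.007 m or horizontal distance between bottle_1_mid and hole_2 below 0.007 m) and height (world z) of bottle_1_mid below 0.0515 m and angle between bottle_1_mid's own z axis and vertical below 0.12 rad) and ((horizontal distance between bottle_3_mid and hole_0 below 0.007 m or horizontal distance between bottle_3_mid and hole_1 below 0.007 m or horizontal distance between bottle_3_mid and hole_2 below 0.007 m) and height (world z) of bottle_3_mid below 0.0515 m and angle between bottle_3_mid's own z axis and vertical below 0.12 rad)) or (((horizontal distance between bottle_2_mid and hole_0 below 0.007 m or horizontal distance between bottle_2_mid and hole_1 below 0.007 m or horizontal distance between bottle_2_mid and hole_2 below 0.007 m) and height (world z) of bottle_2_mid below 0.0515 m and angle between bottle_2_mid's own z axis and vertical below 0.12 rad) and ((horizontal distance between bottle_3_mid and hole_0 below 0.007 m or horizontal distance between bottle_3_mid and hole_1 below 0.007 m or horizontal distance between bottle_3_mid and hole_2 below 0.007 m) and height (world z) of bottle_3_mid below 0.0515 m and angle between bottle_3_mid's own z axis and vertical below 0.12 rad)))), for 0.2 s.
2. all three bottles stand upright in the rack, caps on, and are let go ((horizontal distance between bottle_1_mid and hole_0 below 0.007 m or horizontal distance between bottle_1_mid and hole_1 below 0.007 m or horizontal distance between bottle_1_mid and hole_2 below 0.007 m) and height (world z) of each of bottle_1_mid, bottle_2_mid, bottle_3_mid below 0.0515 m and angle between each of bottle_1_mid, bottle_2_mid, bottle_3_mid's own z axis and vertical below 0.12 rad and distance between cap_1_mid and bottle_1_mid below 0.04 m and contact force between the fingers and bottle_1 below 0.05 N and contact force between the fingers and cap_1 below 0.05 N and (horizontal distance between bottle_2_mid and hole_0 below 0.007 m or horizontal distance between bottle_2_mid and hole_1 below 0.007 m or horizontal distance between bottle_2_mid and hole_2 below 0.007 m) and distance between cap_2_mid and bottle_2_mid below 0.04 m and contact force between the fingers and bottle_2 below 0.05 N and contact force between the fingers and cap_2 below 0.05 N and (horizontal distance between bottle_3_mid and hole_0 below 0.007 m or horizontal distance between bottle_3_mid and hole_1 below 0.007 m or horizontal distance between bottle_3_mid and hole_2 below 0.007 m) and distance between cap_3_mid and bottle_3_mid below 0.04 m and contact force between the fingers and bottle_3 below 0.05 N and contact force between the fingers and cap_3 below 0.05 N), for 0.2 s.
3. the cap at the left of the rack, as the robot sees it, is tapped from above (((horizontal distance between bottle_1_mid and hole_0 below 0.007 m and contact force between the fingers and cap_1 above 1 N and z of the grasp point in the frame of cap_1_mid above 0.018 m) or (horizontal distance between bottle_2_mid and hole_0 below 0.007 m and contact force between the fingers and cap_2 above 1 N and z of the grasp point in the frame of cap_2_mid above 0.018 m) or (horizontal distance between bottle_3_mid and hole_0 below 0.007 m and contact force between the fingers and cap_3 above 1 N and z of the grasp point in the frame of cap_3_mid above 0.018 m))), for 0.02 s.
4. the cap at the middle of the rack, as the robot sees it, is tapped from above (((horizontal distance between bottle_1_mid and hole_1 below 0.007 m and contact force between the fingers and cap_1 above 1 N and z of the grasp point in the frame of cap_1_mid above 0.018 m) or (horizontal distance between bottle_2_mid and hole_1 below 0.007 m and contact force between the fingers and cap_2 above 1 N and z of the grasp point in the frame of cap_2_mid above 0.018 m) or (horizontal distance between bottle_3_mid and hole_1 below 0.007 m and contact force between the fingers and cap_3 above 1 N and z of the grasp point in the frame of cap_3_mid above 0.018 m))), for 0.02 s.
5. the cap at the right of the rack, as the robot sees it, is tapped from above (((horizontal distance between bottle_1_mid and hole_2 below 0.007 m and contact force between the fingers and cap_1 above 1 N and z of the grasp point in the frame of cap_1_mid above 0.018 m) or (horizontal distance between bottle_2_mid and hole_2 below 0.007 m and contact force between the fingers and cap_2 above 1 N and z of the grasp point in the frame of cap_2_mid above 0.018 m) or (horizontal distance between bottle_3_mid and hole_2 below 0.007 m and contact force between the fingers and cap_3 above 1 N and z of the grasp point in the frame of cap_3_mid above 0.018 m))), for 0.02 s.
6. the loose cap is gripped and lifted off its bottle (((z of cap_1_mid in the frame of bottle_1_mid above 0.047 m and contact force between the fingers and cap_1 above 0.5 N) or (z of cap_2_mid in the frame of bottle_2_mid above 0.047 m and contact force between the fingers and cap_2 above 0.5 N) or (z of cap_3_mid in the frame of bottle_3_mid above 0.047 m and contact force between the fingers and cap_3 above 0.5 N))), for 0.1 s.
At the end, for the whole second after the job is handed in: All bottles stand in the holes (within 7 mm of centre, raised under 6 mm, tilted under 0.12 rad); the loose cap is gripped, still, more than 20 mm above its place on its own bottle, within 30 mm sideways of its axis, not touching the bottle ((horizontal distance between bottle_1_mid and hole_0 below 0.007 m or horizontal distance between bottle_1_mid and hole_1 below 0.007 m or horizontal distance between bottle_1_mid and hole_2 below 0.007 m) and height (world z) of each of bottle_1_mid, bottle_2_mid, bottle_3_mid below 0.0515 m and angle between each of bottle_1_mid, bottle_2_mid, bottle_3_mid's own z axis and vertical below 0.12 rad and (horizontal distance between bottle_2_mid and hole_0 below 0.007 m or horizontal distance between bottle_2_mid and hole_1 below 0.007 m or horizontal distance between bottle_2_mid and hole_2 below 0.007 m) and (horizontal distance between bottle_3_mid and hole_0 below 0.007 m or horizontal distance between bottle_3_mid and hole_1 below 0.007 m or horizontal distance between bottle_3_mid and hole_2 below 0.007 m) and ((z of cap_1_mid in the frame of bottle_1_mid above 0.055 m and horizontal distance between cap_1_mid and bottle_1_mid below 0.03 m and contact force between the fingers and cap_1 above 0.5 N and contact force between cap_1 and bottle_1 below 0.05 N and linear speed of cap_1 below 0.03 m/s) or (z of cap_2_mid in the frame of bottle_2_mid above 0.055 m and horizontal distance between cap_2_mid and bottle_2_mid below 0.03 m and contact force between the fingers and cap_2 above 0.5 N and contact force between cap_2 and bottle_2 below 0.05 N and linear speed of cap_2 below 0.03 m/s) or (z of cap_3_mid in the frame of bottle_3_mid above 0.055 m and horizontal distance between cap_3_mid and bottle_3_mid below 0.03 m and contact force between the fingers and cap_3 above 0.5 N and contact force between cap_3 and bottle_3 below 0.05 N and linear speed of cap_3 below 0.03 m/s))); the arm keeps its last pose, push and grip.
It fails at once if one of the other loose things on the desk is shifted by more than 30 mm (distance of any of amber_bottle, stamp, marker, tub, screw_jar, screw_cap from where it was at the start of the episode above 0.03 m).
It fails at once if a bottle is knocked over (angle between any of bottle_1_mid, bottle_2_mid, bottle_3_mid's own z axis and vertical above 0.8 rad).
It also fails if it takes over 64 s, if anything falls off the work surface, if the arm or the gripper's body presses on something with over 40 N, if the wrist force passes 120 N, or if a joint passes its speed limit or range.

### The arm

A 6-joint arm with a two-finger parallel gripper is mounted at the origin on the work surface. World frame = base frame: x ahead of the robot, y to its left, z up, the work surface at z = 0. Lengths are in m, angles in degrees, forces in N, time in s.
With the tool pointing down it reaches from about 0.35 to 0.875 m from the base axis. Payload 4.2 kg.
Tool frame: the origin (TCP) lies at the very end of the fingers, on their centre line; the grasp point (between the pads) lies 19 mm behind it; z points along the fingers, y is the line along which they close (so a half turn about z gives the same grasp; the last joint's range is limited). The gripper opens to 87 mm and grips with 3 to 60 N. Pads are 19 mm wide; open, the fingers measure 117 mm over their backs; the gripper's body (75 mm by 190 mm) begins 51 mm behind the grasp point.
Start: joints at [79.389, 22.042, 0.453, 0, -68.411, -14.817], TCP at [0.268, 0.564, 0.223] pointing down, gripper open.
Joint ranges: [-179.83, 179.83], [-69.29, 118.12], [-61.27, 80.66], [-181.25, 117.63], [-171.15, -9.14], [-177.46, 177.46]. Speed limits (degrees/s): [159.86, 159.86, 180, 180, 180, 180].

### API

Orientations are given as a 3x3 rotation matrix whose columns are the frame's x, y, z axes.
In Python, from station import * gives the robot as it stands.
- The arm moves only by the shell command python3 -m pendant 'ROWS'. ROWS is JSON, a list of rows, each an object of numbers: "x", "y", "z": the shift along the world's x, y, z normalised to -1 to 1, where 1 is 250 mm; "rx", "ry", "rz": the turn, a rotation vector about the world's x, y, z normalised to -1 to 1, where 1 is 180 degrees; "claw": the opening, from 0 (shut) to 1 (fully open). A call has exactly 8 rows; each row is the pose to reach, as a shift and turn from the pose commanded when the call began, turning the shorter way round; what a row does not reach only later rows make up. A row lasts 1/8 s, in which the tool goes at most 62.5 mm and 10.7 degrees, less where a joint would pass 70% of its speed; a pose out of reach is approached as far as the arm can. A call with a number of a shift or a turn outside -1 to 1 is refused whole. A call with a gripper value outside its range is refused whole. The fingers move at their own pace and stop on an object; the grip force is fixed at half the most. Time passes only in rows, so rows that repeat a pose let the fingers close, or fill a call up. It gives the time, the measured TCP pose, the force, the opening and the grip force at its end, in the units of the state.
- sense(): the state, without advancing time (a new reading comes with each control period).
- capture(name): name is "scene" or "top"; returns a dict with "color" (420x560x3 uint8, red, green, blue), "mtx" (3x3 intrinsics, pixels), "k1" (the pictures are not rectified: a ray, as slopes to the right and down, at radius r is drawn at 1 + k1 r^2 times it, then the intrinsics apply), "world_to_cam" (4x4, takes a point from world to camera coordinates). Camera axes: x right, y up, looking along -z (the intrinsics and any distortion apply to the point x, -y, -z); pixel columns grow to the right and rows downward; lengths in m; the calibration is good to about 2 mm. A picture is of the moment at which its call begins. There is no depth.
- finish_job(): hands the job in; it is judged then, once.
Trained networks look in a picture, given as the dict that the camera call returned (one of the last four; its "shot" number tells which), for a name from the list of things; names that differ only in an ending like _2 or _b are one class to them, and where a whole thing is asked for, a point or a joint stands for the part that bears it (a point fixed in the world has none). Each returns a list of dicts, best first, with "conf" (0 to 1); they miss things now and then, are a little off and sometimes report something else, mostly with a low value. They report only what shows in the picture. A call takes as long as a camera call.
- search_frame(picture, label): "centre" ([column, row] in pixels, amid what is visible of it).
- regions_of(picture, label): "region" (420x560 bool, what is visible of it) and "centre" ([column, row] in pixels, amid what is visible of it).
The state is a dict: "time_s": time; "joints": joint angles; "joint_velocities": joint speeds; "effort": joint torques, N m; "tcp_pos": TCP position; "ee_rot": TCP orientation; "wrist_force": force on the tool from outside, world axes, zero at the start; "moment": the same for the moment, N m; "gripper_width": opening from 0.0 (shut) to 1.0 (fully open); "gripper_force": force on a finger pad.
Only numpy, scipy, OpenCV 4.12 (cv2) and the standard library are available. Lean on these libraries where they do the work, as an engineer would, in place of code of your own. Each camera call takes 0.05 s, during which the arm holds its last target. There are 200 camera calls.

## Working session

There is one attempt and no reset: what is moved stays moved. The work goes in short steps, Python scripts to look and compute and a shell command to move; the robot and the scene stay as the last step left them, time stands still between calls to the robot, and variables do not carry over. Pictures are saved under pics/ and viewed, at most 10 in all, crops included, and the job is handed in when it is done.

```bash
mkdir -p pics
cat > h.py <<'E'
from station import *
import numpy as np, cv2
def ray(p,px):
    K=np.array(p["mtx"]);k=p["k1"]
    u=(px[0]-K[0,2])/K[0,0];v=(px[1]-K[1,2])/K[1,1]
    rd=np.hypot(u,v);r=rd
    for _ in range(30): r=rd/(1+k*r*r)
    s=r/rd if rd>0 else 1
    W=np.array(p["world_to_cam"]);R=W[:3,:3];t=W[:3,3]
    return -R.T@t, R.T@np.array([u*s,-v*s,-1.])
def at(p,px,z):
    o,d=ray(p,px);return (o+d*(z-o[2])/d[2])
def proj(p,X):
    W=np.array(p["world_to_cam"]);c=W[:3,:3]@np.array(X)+W[:3,3]
    u,v=c[0]/-c[2],-c[1]/-c[2];f=1+p["k1"]*(u*u+v*v);K=np.array(p["mtx"])
    return K[0,0]*u*f+K[0,2],K[1,1]*v*f+K[1,2]
def save(p,n): cv2.imwrite(n,p["color"][:,:,::-1])
E
python3 - <<'E'
from h import *
for n in("scene","top"):
    p=capture(n);save(p,f"pics/{n}0.png")
    print(n,"cam",ray(p,(280,210))[0].round(3))
    for l,z in(("cap_1_mid",.0805),("bottle_1_mid",.0455),("hole_0",.0),("screw_jar",.03),("screw_cap",.007),("marker",.007),("amber_bottle",.05),("stamp",.03),("tub",.03)):
        for d in search_frame(p,l)[:6]: print(l,round(d["conf"],2),np.round(d["centre"]),at(p,d["centre"],z).round(3))
print(sense())
E
```

```text
scene cam [1.128 0.089 0.931]
cap_1_mid 0.54 [357. 237.] [0.613 0.213 0.081]
bottle_1_mid 0.67 [350. 250.] [0.632 0.202 0.046]
bottle_1_mid 0.54 [242. 202.] [ 0.521 -0.073  0.045]
hole_0 0.69 [245. 218.] [ 0.541 -0.064  0.   ]
screw_jar 0.74 [452. 230.] [0.537 0.454 0.03 ]
screw_jar 0.48 [246. 218.] [ 0.559 -0.057  0.03 ]
screw_cap 0.75 [336. 174.] [0.372 0.162 0.007]
marker 0.72 [240. 193.] [ 0.467 -0.09   0.007]
marker 0.71 [264. 171.] [ 0.386 -0.036  0.007]
amber_bottle 0.43 [360. 236.] [0.593 0.224 0.05 ]
stamp 0.57 [274. 295.] [0.756 0.036 0.03 ]
top cam [0.506 0.042 1.153]
cap_1_mid 0.44 [213. 188.] [0.625 0.211 0.081]
cap_1_mid 0.28 [313. 210.] [ 0.556 -0.066  0.081]
bottle_1_mid 0.56 [218. 186.] [0.633 0.203 0.046]
hole_0 0.88 [310. 212.] [ 0.554 -0.064  0.   ]
screw_jar 0.65 [131. 218.] [0.547 0.458 0.03 ]
screw_jar 0.53 [311. 213.] [ 0.549 -0.065  0.03 ]
screw_jar 0.22 [236. 275.] [0.377 0.157 0.03 ]
screw_cap 0.64 [234. 277.] [0.369 0.166 0.007]
screw_cap 0.51 [216. 186.] [0.636 0.213 0.007]
marker 0.75 [297. 271.] [ 0.382 -0.021  0.007]
marker 0.39 [133. 217.] [0.553 0.46
[... 308 characters left out ...]
119422e+01, -1.48160213e+01]), 'joint_velocities': array([-0.07146079, -0.02803359, -0.0321013 , -0.0011181 , -0.04161634,
       -0.03682417]), 'effort': array([-7.32382650e-04, -3.90470982e+01,  1.87625384e+01,  4.22442645e+00,
        1.54933298e-02, -1.05231510e-05]), 'tcp_pos': array([0.26832114, 0.56443236, 0.22257302]), 'ee_rot': array([[ 9.03131042e-01, -4.29365021e-01, -4.71304684e-06],
       [-4.29365021e-01, -9.03131042e-01,  1.84178246e-05],
       [-1.21644686e-05, -1.46100917e-05, -1.00000000e+00]]), 'wrist_force': array([-0.20968811, -0.28195359, -0.60541666]), 'moment': array([-0.01613878, -0.00604051,  0.04028984]), 'gripper_force': 0.0, 'gripper_width': 0.9996659087506624}
```

View pics/scene0.png

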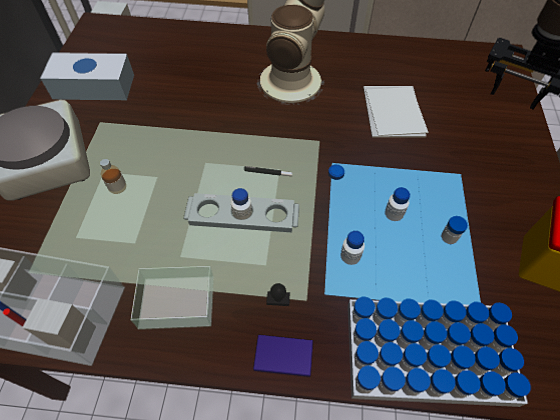

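View pics/top0.png

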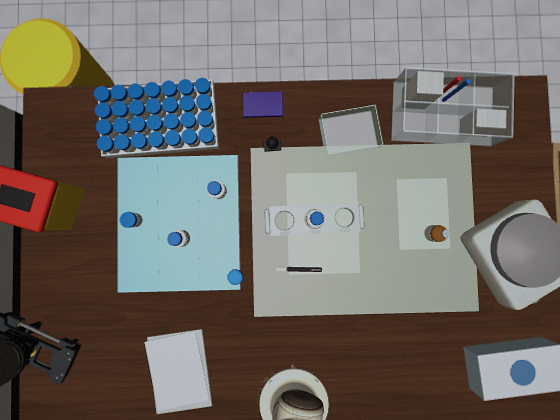

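The two pad bottles show at about (214,187) and (175,238) in the top picture, and at (354,245) and (400,200) in the scene one. The jar is at (130,219). The rack holes are at (284,220), (315,219, occupied) and (344,217), and the marker is at (300,269).

```bash
cat >> h.py <<'E'
from scipy.optimize import least_squares
def cyl(x,y,r,z0,z1):
    a=np.linspace(0,2*np.pi,40)[:-1]
    return [(x+r*np.cos(t),y+r*np.sin(t),z) for t in a for z in(z0,z1)]
def cen(p,pts):
    h=cv2.convexHull(np.float32([proj(p,X) for X in pts]));m=cv2.moments(h);return np.array([m["m10"]/m["m00"],m["m01"]/m["m00"]])
def capblob(p,x,y,z=.0805,win=11):
    "centroid of blue cap near the expected place"
    hsv=cv2.cvtColor(p["color"],cv2.COLOR_RGB2HSV).astype(int)
    m=((hsv[...,1]>170)&(hsv[...,0]>100)&(hsv[...,0]<125)).astype(np.uint8)
    u,v=proj(p,(x,y,z));n,l,s,c=cv2.connectedComponentsWithStats(m)
    b=[(np.hypot(*(c[i]-(u,v))),i) for i in range(1,n) if s[i,4]>30]
    d,i=min(b);return c[i],s[i,4],d
def capfit(ps,x,y,z=0):
    c=[capblob(p,x,y)[0] for p in ps]
    f=lambda q:np.concatenate([cen(p,cyl(q[0],q[1],.019,.07+z,.091+z))-k for p,k in zip(ps,c)])
    r=least_squares(f,[x,y]);return r.x,r.fun,[capblob(p,x,y)[1:] for p in ps]
E
python3 - <<'E'
from h import *
ps=[capture("scene"),capture("top")]
for xy in((.628,.211),(.485,.325),(.545,-.066)):
    for q in(ps,ps[:1],ps[1:]):
        r=capfit(q,*xy);print(r[0].round(4),r[1].round(2),r[2])
for p,n,c in zip(ps,"st",((180,185,130,50),(260,190,110,55))):
    x,y,w,h=c;cv2.imwrite(f"pics/z{n}.png",cv2.resize(p["color"][y:y+h,x:x+w,::-1],None,fx=6,fy=6,interpolation=cv2.INTER_CUBIC))
a=cv2.imread("pics/zs.png");b=cv2.imread("pics/zt.png");w=780
b=cv2.copyMakeBorder(b,0,0,0,w-b.shape[1],0);im=np.vstack([a,b]);im=im[:600];cv2.imwrite("pics/zz.png",im);print(im.shape)
E
```

```text
[0.6222 0.208 ] [-0.28  0.66 -0.22  0.7 ] [(np.int32(233), np.float64(3.1310529243805703)), (np.int32(127), np.float64(1.82156870458987))]
[0.6204 0.2086] [-0.  0.] [(np.int32(233), np.float64(3.1310529243805703))]
[0.6241 0.2073] [ 0. -0.] [(np.int32(127), np.float64(1.82156870458987))]
[0.4847 0.319 ] [-0.28  0.79 -0.13  0.66] [(np.int32(214), np.float64(2.4023310530062947)), (np.int32(141), np.float64(2.2759157872183287))]
[0.4822 0.3198] [ 0. -0.] [(np.int32(214), np.float64(2.4023310530062947))]
[0.4865 0.3186] [ 0. -0.] [(np.int32(141), np.float64(2.2759157872183287))]
[ 0.5294 -0.0748] [0.23 1.82 0.17 1.48] [(np.int32(134), np.float64(7.862857627992921)), (np.int32(136), np.float64(5.204710249909827))]
[ 0.5241 -0.0763] [-0.  0.] [(np.int32(134), np.float64(7.862857627992921))]
[ 0.5335 -0.0745] [ 0. -0.] [(np.int32(136), np.float64(5.204710249909827))]
(600, 780, 3)
```

View pics/zz.png

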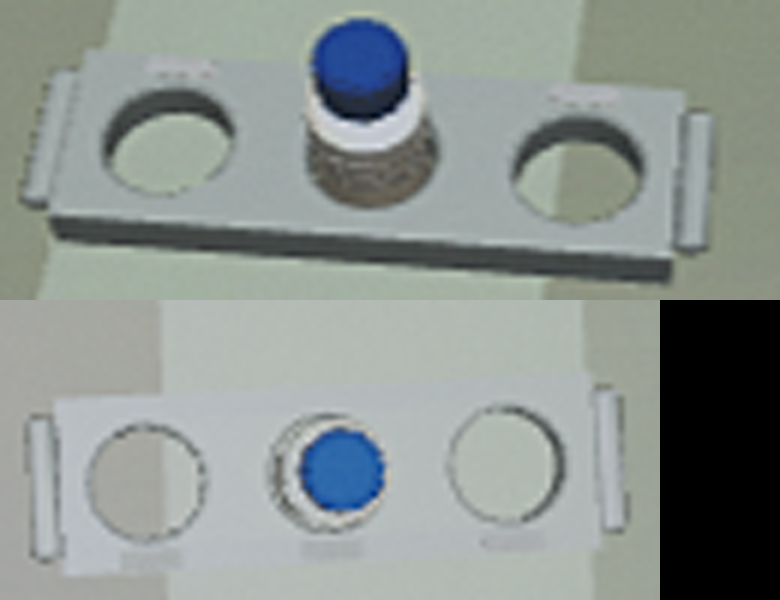

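Zoomed: the rims are centred in the scene picture at about (207.8,208.2) for the right hole and (276.1,212.9) for the left. In the top picture they are at about (284.2,220.1) for the left and (343.9,216.8) for the right. The middle bottle stands between them.

```bash
sed -i 's/    m=((hsv.*/    f=p["color"].astype(int);m=((f[...,1]<.65*f[...,2])\&(f[...,2]-f[...,0]>25)).astype(np.uint8)/' h.py
python3 - <<'E'
from h import *
ps=[capture("scene"),capture("top")]
for xy in((.622,.208),(.485,.319),(.53,-.075)):
    for q in(ps,ps[:1],ps[1:]):
        r=capfit(q,*xy);print(r[0].round(4),r[1].round(2),r[2])
for a,b in(((276.1,212.9),(284.2,220.1)),((207.8,208.2),(343.9,216.8))):
    print(at(ps[0],a,.022).round(4),at(ps[1],b,.022).round(4))
# intensity fit of rack model: fit pose by three hole rims using edge gradient
def score(q,p):
    x,y,th=q;g=cv2.GaussianBlur(p["color"].mean(2).astype(np.float32),(0,0),.8)
    gm=np.hypot(cv2.Sobel(g,5,1,0),cv2.Sobel(g,5,0,1));a=np.linspace(0,2*np.pi,120)
    s=0
    for k in(-1,1):
        cx,cy=x-k*.088*np.sin(th),y+k*.088*np.cos(th)
        P=np.float32([proj(p,(cx+.02725*np.cos(t),cy+.02725*np.sin(t),.022)) for t in a])
        s+=cv2.remap(gm,P[None,:,0],P[None,:,1],1).mean()
    return s
from scipy.optimize import minimize
x0=[.538,-.068,-.05]
for q in(ps,ps[:1],ps[1:]):
    r=min((minimize(lambda v:-sum(score([v[0]/10,v[1]/10,v[2]],p) for p in q),[(x0[0]+dx)*10,(x0[1]+dy)*10,t],method="Nelder-Mead") for dx in(-.004,.004) for dy in(-.004,.004) for t in (-.1,0)),key=lambda r:r.fun)
    x,y,th=r.x[0]/10,r.x[1]/10,r.x[2];print(round(-r.fun,1),[(round(x-k*.088*np.sin(th),4),round(y+k*.088*np.cos(th),4)) for k in(1,0,-1)],th)
E
```

```text
[0.6226 0.2081] [-0.14  0.6  -0.23  0.71] [(np.int32(242), np.float64(0.4297068827905419)), (np.int32(127), np.float64(0.9759440740917809))]
[0.621  0.2084] [-0.  0.] [(np.int32(242), np.float64(0.4297068827905419))]
[0.6246 0.2074] [ 0. -0.] [(np.int32(127), np.float64(0.9759440740917809))]
[0.485  0.3191] [-0.16  0.83 -0.11  0.6 ] [(np.int32(216), np.float64(0.8744763765091662)), (np.int32(134), np.float64(0.5726745705687856))]
[0.4824 0.3196] [ 0. -0.] [(np.int32(216), np.float64(0.8744763765091662))]
[0.4866 0.3188] [-0.  0.] [(np.int32(134), np.float64(0.5726745705687856))]
[ 0.5298 -0.0749] [-0.02  1.6   0.31  1.35] [(np.int32(151), np.float64(1.682251283898943)), (np.int32(138), np.float64(1.3034991099665765))]
[ 0.525  -0.0757] [-0. -0.] [(np.int32(151), np.float64(1.682251283898943))]
[ 0.5335 -0.0742] [-0. -0.] [(np.int32(138), np.float64(1.3034991099665765))]
[0.5303 0.0147 0.022 ] [0.5313 0.0138 0.022 ]
[ 0.5354 -0.1608  0.022 ] [ 0.5368 -0.1606  0.022 ]
433.2 [(np.float64(0.5314), np.float64(0.0156)), (np.float64(0.5314), np.float64(-0.0724)), (np.float64(0.5314), np.float64(-0.1604))] 0.00034973077826701385
294.1 [(np.float64(0.5446), np.float64(0.0144)), (np.float64(0.539), np.float64(-0.0734)), (np.float64(0.5335), np.float64(-0.1613))] -0.06342332098220865
168.9 [(np.float64(0.5324), np.float64(0.0181)), (np.float64(0.5325), np.float64(-0.0699)), (np.float64(0.5325), np.float64(-0.1579))] 0.00011043683565144282
```

```bash
python3 -m pendant '[{"x":0.868,"y":-0.98,"z":-0.36,"rz":-0.35,"claw":1},{"x":0.868,"y":-0.98,"z":-0.36,"rz":-0.35,"claw":1},{"x":0.868,"y":-0.98,"z":-0.36,"rz":-0.35,"claw":1},{"x":0.868,"y":-0.98,"z":-0.36,"rz":-0.35,"claw":1},{"x":0.868,"y":-0.98,"z":-0.36,"rz":-0.35,"claw":1},{"x":0.868,"y":-0.98,"z":-0.36,"rz":-0.35,"claw":1},{"x":0.868,"y":-0.98,"z":-0.36,"rz":-0.35,"claw":1},{"x":0.868,"y":-0.98,"z":-0.36,"rz":-0.35,"claw":1}]'
```

```text
$[0]: bad value
```

```bash
python3 -m pendant '[{"x":0.868,"y":-0.98,"z":-0.36,"rx":0,"ry":0,"rz":-0.35,"claw":1},{"x":0.868,"y":-0.98,"z":-0.36,"rx":0,"ry":0,"rz":-0.35,"claw":1},{"x":0.868,"y":-0.98,"z":-0.36,"rx":0,"ry":0,"rz":-0.35,"claw":1},{"x":0.868,"y":-0.98,"z":-0.36,"rx":0,"ry":0,"rz":-0.35,"claw":1},{"x":0.868,"y":-0.98,"z":-0.36,"rx":0,"ry":0,"rz":-0.35,"claw":1},{"x":0.868,"y":-0.98,"z":-0.36,"rx":0,"ry":0,"rz":-0.35,"claw":1},{"x":0.868,"y":-0.98,"z":-0.36,"rx":0,"ry":0,"rz":-0.35,"claw":1},{"x":0.868,"y":-0.98,"z":-0.36,"rx":0,"ry":0,"rz":-0.35,"claw":1}]'
```

```text
time_s: 2.2
tcp_pos: [0.4853, 0.32, 0.1329]
ee_rot: [[0.029, -1.0, 0.001], [-1.0, -0.029, 0.001], [-0.001, -0.001, -1.0]]
wrist_force: [0.2, -0.5, 0.7]
gripper_width: 1.0
gripper_force: 0.0
```

```bash
python3 -m pendant '[{"x":0,"y":-0.004,"z":-0.2,"rx":0,"ry":0,"rz":0,"claw":1},{"x":0,"y":-0.004,"z":-0.35,"rx":0,"ry":0,"rz":0,"claw":1},{"x":0,"y":-0.004,"z":-0.404,"rx":0,"ry":0,"rz":0,"claw":1},{"x":0,"y":-0.004,"z":-0.404,"rx":0,"ry":0,"rz":0,"claw":1},{"x":0,"y":-0.004,"z":-0.404,"rx":0,"ry":0,"rz":0,"claw":0.3},{"x":0,"y":-0.004,"z":-0.404,"rx":0,"ry":0,"rz":0,"claw":0.3},{"x":0,"y":-0.004,"z":-0.404,"rx":0,"ry":0,"rz":0,"claw":0.3},{"x":0,"y":-0.004,"z":-0.404,"rx":0,"ry":0,"rz":0,"claw":0.3}]'
```

```text
time_s: 3.2
tcp_pos: [0.4855, 0.3185, 0.032]
ee_rot: [[0.027, -1.0, 0.0], [-1.0, -0.027, 0.001], [-0.001, -0.0, -1.0]]
wrist_force: [-0.2, -0.0, 0.5]
gripper_width: 0.631
gripper_force: 0.0
```

```bash
python3 -m pendant '[{"x":0,"y":0,"z":0,"rx":0,"ry":0,"rz":0,"claw":0.3},{"x":0,"y":0,"z":0,"rx":0,"ry":0,"rz":0,"claw":0.3},{"x":0,"y":0,"z":0,"rx":0,"ry":0,"rz":0,"claw":0.3},{"x":0,"y":0,"z":0.05,"rx":0,"ry":0,"rz":0,"claw":0.3},{"x":0,"y":0,"z":0.2,"rx":0,"ry":0,"rz":0,"claw":0.3},{"x":0,"y":0,"z":0.4,"rx":0,"ry":0,"rz":0,"claw":0.3},{"x":0,"y":0,"z":0.48,"rx":0,"ry":0,"rz":0,"claw":0.3},{"x":0,"y":0,"z":0.48,"rx":0,"ry":0,"rz":0,"claw":0.3}]'
```

```text
time_s: 4.2
tcp_pos: [0.486, 0.3192, 0.1537]
ee_rot: [[0.027, -1.0, 0.003], [-1.0, -0.027, 0.004], [-0.003, -0.003, -1.0]]
wrist_force: [-0.8, -0.4, -2.8]
gripper_width: 0.572
gripper_force: 30.0
```

```bash
python3 -m pendant '[{"x":0.02,"y":-0.1,"z":0,"rx":0,"ry":0,"rz":0,"claw":0.3},{"x":0.04,"y":-0.25,"z":0,"rx":0,"ry":0,"rz":0,"claw":0.3},{"x":0.06,"y":-0.4,"z":0,"rx":0,"ry":0,"rz":0,"claw":0.3},{"x":0.08,"y":-0.55,"z":0,"rx":0,"ry":0,"rz":0,"claw":0.3},{"x":0.1,"y":-0.7,"z":0,"rx":0,"ry":0,"rz":0,"claw":0.3},{"x":0.12,"y":-0.85,"z":0,"rx":0,"ry":0,"rz":0,"claw":0.3},{"x":0.14,"y":-0.95,"z":0,"rx":0,"ry":0,"rz":0,"claw":0.3},{"x":0.16,"y":-1,"z":0,"rx":0,"ry":0,"rz":0,"claw":0.3}]'
python3 -m pendant '[{"x":0.01,"y":-0.1,"z":0,"rx":0,"ry":0,"rz":0,"claw":0.3},{"x":0.02,"y":-0.25,"z":0,"rx":0,"ry":0,"rz":0,"claw":0.3},{"x":0.03,"y":-0.4,"z":0,"rx":0,"ry":0,"rz":0,"claw":0.3},{"x":0.04,"y":-0.55,"z":0,"rx":0,"ry":0,"rz":0,"claw":0.3},{"x":0.042,"y":-0.7,"z":0,"rx":0,"ry":0,"rz":0,"claw":0.3},{"x":0.042,"y":-0.84,"z":0,"rx":0,"ry":0,"rz":0,"claw":0.3},{"x":0.042,"y":-0.916,"z":0,"rx":0,"ry":0,"rz":0,"claw":0.3},{"x":0.042,"y":-0.916,"z":0,"rx":0,"ry":0,"rz":0,"claw":0.3}]'
python3 - <<'E'
from h import *
ps=[capture("scene"),capture("top")];s=sense();print(s["tcp_pos"].round(4),s["wrist_force"].round(1))
ims=[]
for p in ps:
    u,v=map(int,proj(p,(.536,-.16,.09)));c=p["color"][v-45:v+45,u-62:u+63,::-1];ims.append(cv2.resize(c,None,fx=3.2,fy=3.2,interpolation=2))
    print(u-62,v-45)
    # where would caps be
    try: print(capblob(p,.536,-.161,.2025))
    except Exception as e: print(e)
cv2.imwrite("pics/h1.png",np.hstack(ims))
E
```

```text
time_s: 5.2
tcp_pos: [0.5242, 0.0661, 0.1501]
ee_rot: [[0.025, -1.0, -0.003], [-1.0, -0.025, -0.001], [0.001, 0.003, -1.0]]
wrist_force: [-0.2, -1.2, -1.0]
gripper_width: 0.565
gripper_force: 30.0
time_s: 6.2
tcp_pos: [0.5354, -0.1614, 0.1508]
ee_rot: [[0.026, -1.0, -0.001], [-1.0, -0.026, 0.0], [-0.0, 0.001, -1.0]]
wrist_force: [-0.0, 0.5, -1.4]
gripper_width: 0.566
gripper_force: 30.0
[ 0.5357 -0.1601  0.1511] [ 0.4  0.5 -1. ]
142 147
(array([239.54248366, 194.58169935]), np.int32(153), np.float64(53.92549940271007))
286 171
(array([214.24038462, 187.69230769]), np.int32(104), np.float64(145.49763124748162))
```

View pics/h1.png

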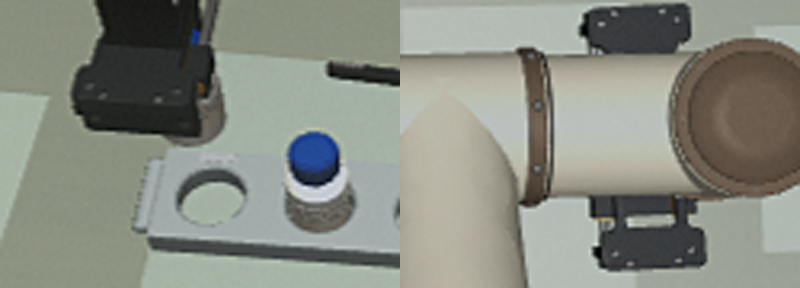

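The scene picture shows the held bottle's lower end under the fingers: right edge at column 212, bottom at row 192. The hole is at (208,208). The arm hides the bottle in the top picture.

Run:
```python
from h import *
p=capture("scene");x,y,z=sense()["tcp_pos"];print(x,y,z)
for dy in(-.003,0,.003):
    P=np.array([proj(p,X) for X in cyl(x,y+dy,.025,z-.032,z-.01)]);print(dy,P.min(0).round(1),P.max(0).round(1))
g=p["color"]
for r in(184,186,188,190,192,194): print(r,g[r,188:217].mean(1).astype(int))
```

```text
0.5357705217571664 -0.1598410592084444 0.1513077640764609
-0.003 [188.9 171.1] [211.8 193.7]
0 [190.2 171.2] [213.1 193.8]
0.003 [191.4 171.3] [214.3 194. ]
184 [ 31  33  30  32  35  33  31  34  33  33  30  33  34  33  32  31  27  70
  96  97  97  94  91  86  74 148 173 169 168]
186 [ 35  34  33  33  31  35  34  35  35  35  33  39  43  41  38  33  30  46
  87 100  95  96  91  81 117 161 170 166 166]
188 [ 33  23  15  19  20  20  25  28  29  29  30  32  30  32  31  30  25  63
  94 100  96  93  85 127 164 170 169 167 167]
190 [141 140 140 142 144 143 109  83  87  89  92  98  99 100  99 101 101 101
  99  93  90 110 157 171 170 168 167 166 167]
192 [136 138 136 138 138 138 137 136 133 135 113 101  92  85  86 102 121 127
 153 168 169 167 167 168 166 167 167 167 169]
194 [136 135 136 137 136 140 160 168 165 167 168 168 168 169 167 168 171 176
 174 170 174 171 170 171 170 171 169 170 167]
```

Run:
```python
from h import *
for n in("scene","top"):
    p=capture(n);p["color"]=cv2.imread(f"pics/{n}0.png")[:,:,::-1]
    g=cv2.GaussianBlur(p["color"].mean(2).astype(np.float32),(0,0),.7)
    gm=np.hypot(cv2.Sobel(g,5,1,0),cv2.Sobel(g,5,0,1));a=np.linspace(0,2*np.pi,90)
    for h in((.531,.0143),(.536,-.1607)):
        best=[]
        for x in np.arange(h[0]-.008,h[0]+.0081,.0005):
            for y in np.arange(h[1]-.008,h[1]+.0081,.0005):
                P=np.float32([proj(p,(x+.02725*np.cos(t),y+.02725*np.sin(t),.022)) for t in a])
                best.append((cv2.remap(gm,P[None,:,0],P[None,:,1],1).mean(),x,y))
        best.sort(reverse=True);b=np.array(best[:15]);print(n,b[0].round(4),b.mean(0).round(4))
```

```text
scene [1.708699e+02 5.295000e-01 1.530000e-02] [1.688384e+02 5.295000e-01 1.500000e-02]
scene [159.176    0.5335  -0.1617] [157.2838   0.5333  -0.1618]
top [9.04855e+01 5.33500e-01 1.78000e-02] [8.94873e+01 5.33000e-01 1.77000e-02]
top [112.5936   0.5375  -0.1642] [111.6943   0.5375  -0.164 ]
```

```bash
python3 -m pendant '[{"x":0.003,"y":-0.004,"z":-0.1,"rx":0,"ry":0,"rz":0,"claw":0.3},{"x":0.003,"y":-0.004,"z":-0.22,"rx":0,"ry":0,"rz":0,"claw":0.3},{"x":0.003,"y":-0.004,"z":-0.32,"rx":0,"ry":0,"rz":0,"claw":0.3},{"x":0.003,"y":-0.004,"z":-0.37,"rx":0,"ry":0,"rz":0,"claw":0.3},{"x":0.003,"y":-0.004,"z":-0.39,"rx":0,"ry":0,"rz":0,"claw":0.3},{"x":0.003,"y":-0.004,"z":-0.4,"rx":0,"ry":0,"rz":0,"claw":0.3},{"x":0.003,"y":-0.004,"z":-0.41,"rx":0,"ry":0,"rz":0,"claw":0.3},{"x":0.003,"y":-0.004,"z":-0.42,"rx":0,"ry":0,"rz":0,"claw":0.3}]'
```

```text
time_s: 7.45
tcp_pos: [0.5365, -0.1616, 0.0471]
ee_rot: [[0.027, -1.0, 0.001], [-1.0, -0.027, 0.0], [-0.0, -0.001, -1.0]]
wrist_force: [0.3, -1.2, -1.3]
gripper_width: 0.565
gripper_force: 30.0
```

```bash
python3 -m pendant '[{"x":0,"y":0,"z":-0.02,"rx":0,"ry":0,"rz":0,"claw":0.3},{"x":0,"y":0,"z":-0.04,"rx":0,"ry":0,"rz":0,"claw":0.3},{"x":0,"y":0,"z":-0.054,"rx":0,"ry":0,"rz":0,"claw":0.3},{"x":0,"y":0,"z":-0.058,"rx":0,"ry":0,"rz":0,"claw":0.3},{"x":0,"y":0,"z":-0.058,"rx":0,"ry":0,"rz":0,"claw":0.3},{"x":0,"y":0,"z":-0.058,"rx":0,"ry":0,"rz":0,"claw":0.3},{"x":0,"y":0,"z":-0.058,"rx":0,"ry":0,"rz":0,"claw":0.3},{"x":0,"y":0,"z":-0.058,"rx":0,"ry":0,"rz":0,"claw":0.3}]'
```

```text
time_s: 8.45
tcp_pos: [0.5364, -0.1615, 0.032]
ee_rot: [[0.027, -1.0, -0.0], [-1.0, -0.027, 0.0], [-0.0, 0.0, -1.0]]
wrist_force: [-1.4, -0.5, -1.4]
gripper_width: 0.562
gripper_force: 30.0
```

Down. Release, then lift.

```bash
python3 -m pendant '[{"x":0,"y":0,"z":0,"rx":0,"ry":0,"rz":0,"claw":0.65},{"x":0,"y":0,"z":0,"rx":0,"ry":0,"rz":0,"claw":0.75},{"x":0,"y":0,"z":0,"rx":0,"ry":0,"rz":0,"claw":1},{"x":0,"y":0,"z":0,"rx":0,"ry":0,"rz":0,"claw":1},{"x":0,"y":0,"z":0.1,"rx":0,"ry":0,"rz":0,"claw":1},{"x":0,"y":0,"z":0.25,"rx":0,"ry":0,"rz":0,"claw":1},{"x":0,"y":0,"z":0.4,"rx":0,"ry":0,"rz":0,"claw":1},{"x":0,"y":0,"z":0.4,"rx":0,"ry":0,"rz":0,"claw":1}]'
python3 -m pendant '[{"x":0.05,"y":0.2,"z":0.02,"rx":0,"ry":0,"rz":0,"claw":1},{"x":0.1,"y":0.4,"z":0.02,"rx":0,"ry":0,"rz":0,"claw":1},{"x":0.15,"y":0.6,"z":0.02,"rx":0,"ry":0,"rz":0,"claw":1},{"x":0.2,"y":0.8,"z":0.02,"rx":0,"ry":0,"rz":0,"claw":1},{"x":0.3,"y":1,"z":0.02,"rx":0,"ry":0,"rz":0,"claw":1},{"x":0.352,"y":1,"z":0.02,"rx":0,"ry":0,"rz":0,"claw":1},{"x":0.352,"y":1,"z":0.02,"rx":0,"ry":0,"rz":0,"claw":1},{"x":0.352,"y":1,"z":0.02,"rx":0,"ry":0,"rz":0,"claw":1}]'
python3 - <<'E'
from h import *
ps=[capture("scene"),capture("top")]
for xy in((.5365,-.161),(.5345,-.073),(.6226,.208)):
  for p in ps:
    c,a,d=capblob(p,*xy);print(xy,c.round(1),a,round(d,1),at(p,c,.0825).round(4))
save(ps[0],"pics/s2.png")
E
```

```text
time_s: 9.45
tcp_pos: [0.539, -0.1618, 0.1356]
ee_rot: [[0.028, -1.0, 0.008], [-1.0, -0.028, -0.001], [0.001, -0.008, -1.0]]
wrist_force: [0.6, 0.8, 0.4]
gripper_width: 0.998
gripper_force: 0.0
time_s: 10.45
tcp_pos: [0.6236, 0.0871, 0.1364]
ee_rot: [[0.026, -1.0, -0.002], [-1.0, -0.026, -0.0], [0.0, 0.002, -1.0]]
wrist_force: [-0.1, 0.1, -0.9]
gripper_width: 1.001
gripper_force: 0.0
(0.5365, -0.161) [203.5 192.5] 155 2.8 [ 0.5302 -0.1639  0.0825]
(0.5365, -0.161) [348.3 216. ] 145 0.5 [ 0.537  -0.1619  0.0825]
(0.5345, -0.073) [239.7 194.6] 155 3.1 [ 0.5268 -0.0751  0.0825]
(0.5345, -0.073) [316.6 218.1] 139 0.7 [ 0.5334 -0.0743  0.0825]
(0.6226, 0.208) [355.1 239.3] 244 0.6 [0.6222 0.2081 0.0825]
(0.6226, 0.208) [206.  134.9] 164 54.2 [0.7734 0.228  0.0825]
```

View pics/s2.png

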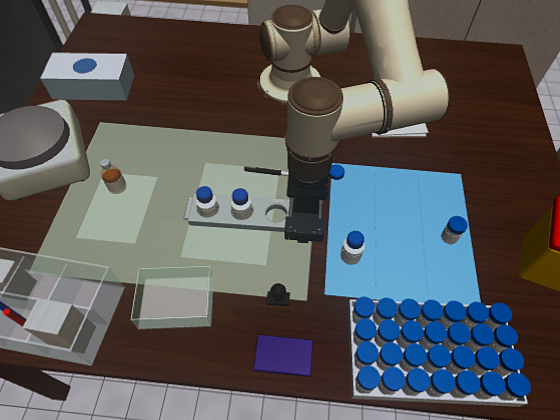

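The right hole is filled: caps show at (204,193) and (240,195), and the left hole is free at (277,213). The bottle left on the pad is at (354,245).

```bash
python3 -m pendant '[{"x":0,"y":0.24,"z":0,"rx":0,"ry":0,"rz":0,"claw":1},{"x":0,"y":0.44,"z":0,"rx":0,"ry":0,"rz":0,"claw":1},{"x":0,"y":0.479,"z":0,"rx":0,"ry":0,"rz":0,"claw":1},{"x":0,"y":0.479,"z":-0.02,"rx":0,"ry":0,"rz":0,"claw":1},{"x":0,"y":0.479,"z":-0.2,"rx":0,"ry":0,"rz":0,"claw":1},{"x":0,"y":0.479,"z":-0.36,"rx":0,"ry":0,"rz":0,"claw":1},{"x":0,"y":0.479,"z":-0.42,"rx":0,"ry":0,"rz":0,"claw":1},{"x":0,"y":0.479,"z":-0.42,"rx":0,"ry":0,"rz":0,"claw":0.8}]'
python3 -m pendant '[{"x":0,"y":0,"z":0,"rx":0,"ry":0,"rz":0,"claw":0.3},{"x":0,"y":0,"z":0,"rx":0,"ry":0,"rz":0,"claw":0.3},{"x":0,"y":0,"z":0,"rx":0,"ry":0,"rz":0,"claw":0.3},{"x":0,"y":0,"z":0,"rx":0,"ry":0,"rz":0,"claw":0.3},{"x":0,"y":0,"z":0,"rx":0,"ry":0,"rz":0,"claw":0.3},{"x":0,"y":0,"z":0,"rx":0,"ry":0,"rz":0,"claw":0.3},{"x":0,"y":0,"z":0,"rx":0,"ry":0,"rz":0,"claw":0.3},{"x":0,"y":0,"z":0.02,"rx":0,"ry":0,"rz":0,"claw":0.3}]'
```

```text
time_s: 11.55
tcp_pos: [0.6244, 0.2068, 0.0315]
ee_rot: [[0.026, -1.0, -0.001], [-1.0, -0.026, -0.001], [0.001, 0.002, -1.0]]
wrist_force: [0.6, 0.5, -0.1]
gripper_width: 0.952
gripper_force: 0.0
time_s: 12.55
tcp_pos: [0.6242, 0.2081, 0.0363]
ee_rot: [[0.027, -1.0, -0.001], [-1.0, -0.027, -0.0], [0.0, 0.001, -1.0]]
wrist_force: [-0.2, 0.6, -1.9]
gripper_width: 0.569
gripper_force: 30.0
```

```bash
python3 -m pendant '[{"x":0,"y":0,"z":0.1,"rx":0,"ry":0,"rz":0,"claw":0.3},{"x":0,"y":0,"z":0.26,"rx":0,"ry":0,"rz":0,"claw":0.3},{"x":-0.1,"y":-0.15,"z":0.34,"rx":0,"ry":0,"rz":0,"claw":0.3},{"x":-0.2,"y":-0.33,"z":0.34,"rx":0,"ry":0,"rz":0,"claw":0.3},{"x":-0.3,"y":-0.5,"z":0.34,"rx":0,"ry":0,"rz":0,"claw":0.3},{"x":-0.36,"y":-0.66,"z":0.34,"rx":0,"ry":0,"rz":0,"claw":0.3},{"x":-0.367,"y":-0.77,"z":0.34,"rx":0,"ry":0,"rz":0,"claw":0.3},{"x":-0.367,"y":-0.77,"z":0.34,"rx":0,"ry":0,"rz":0,"claw":0.3}]'
python3 - <<'E'
from h import *
p=capture("scene");s=sense();x,y,z=s["tcp_pos"];print(x,y,z,s["wrist_force"].round(1))
P=np.array([proj(p,X) for X in cyl(x,y,.025,z-.032,z-.01)]);print(P.min(0).round(1),P.max(0).round(1))
u,v=map(int,proj(p,(x,y,z-.02)));cv2.imwrite("pics/h2.png",cv2.resize(p["color"][v-35:v+35,u-45:u+45,::-1],None,fx=6,fy=6,interpolation=2));print(u-45,v-35)
E
```

```text
time_s: 13.55
tcp_pos: [0.5323, 0.0141, 0.1218]
ee_rot: [[0.025, -1.0, -0.0], [-1.0, -0.025, 0.0], [-0.0, 0.0, -1.0]]
wrist_force: [-0.0, -0.4, -1.7]
gripper_width: 0.564
gripper_force: 30.0
0.5327820457218501 0.015088826459748643 0.12185866135680036 [-0.9  0.3 -1.9]
[265.4 184.4] [286.5 206.8]
230 160
```

View pics/h2.png

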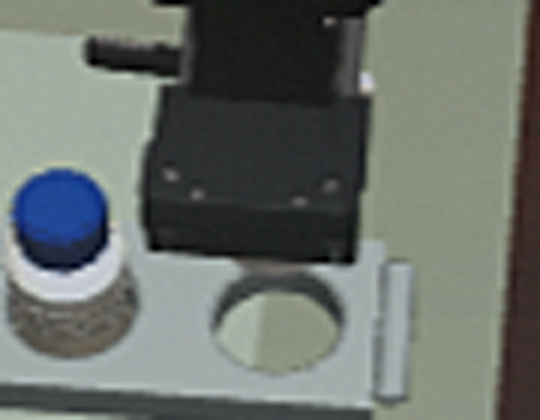

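The held bottle's bottom peeps out centred at column 276, in line with the free hole at (276,213).

```bash
python3 -m pendant '[{"x":0,"y":0,"z":-0.1,"rx":0,"ry":0,"rz":0,"claw":0.3},{"x":0,"y":0,"z":-0.2,"rx":0,"ry":0,"rz":0,"claw":0.3},{"x":0,"y":0,"z":-0.24,"rx":0,"ry":0,"rz":0,"claw":0.3},{"x":0,"y":0,"z":-0.26,"rx":0,"ry":0,"rz":0,"claw":0.3},{"x":0,"y":0,"z":-0.27,"rx":0,"ry":0,"rz":0,"claw":0.3},{"x":0,"y":0,"z":-0.28,"rx":0,"ry":0,"rz":0,"claw":0.3},{"x":0,"y":0,"z":-0.29,"rx":0,"ry":0,"rz":0,"claw":0.3},{"x":0,"y":0,"z":-0.3,"rx":0,"ry":0,"rz":0,"claw":0.3}]'
```

```text
time_s: 14.6
tcp_pos: [0.5331, 0.015, 0.0512]
ee_rot: [[0.029, -1.0, 0.001], [-1.0, -0.029, -0.002], [0.002, -0.001, -1.0]]
wrist_force: [-12.2, -2.4, 30.3]
gripper_width: 0.565
gripper_force: 30.0
```

Caught the rim, pushed back toward −x: lift a bit, shift and retry.

```bash
python3 -m pendant '[{"x":0,"y":0,"z":0.05,"rx":0,"ry":0,"rz":0,"claw":0.3},{"x":-0.01,"y":-0.002,"z":0.05,"rx":0,"ry":0,"rz":0,"claw":0.3},{"x":-0.01,"y":-0.002,"z":0.05,"rx":0,"ry":0,"rz":0,"claw":0.3},{"x":-0.01,"y":-0.002,"z":0.04,"rx":0,"ry":0,"rz":0,"claw":0.3},{"x":-0.01,"y":-0.002,"z":0.03,"rx":0,"ry":0,"rz":0,"claw":0.3},{"x":-0.01,"y":-0.002,"z":0.02,"rx":0,"ry":0,"rz":0,"claw":0.3},{"x":-0.01,"y":-0.002,"z":0.01,"rx":0,"ry":0,"rz":0,"claw":0.3},{"x":-0.01,"y":-0.002,"z":0.005,"rx":0,"ry":0,"rz":0,"claw":0.3}]'
```

```text
time_s: 15.6
tcp_pos: [0.5302, 0.0152, 0.048]
ee_rot: [[0.027, -1.0, -0.0], [-1.0, -0.027, -0.0], [0.0, 0.0, -1.0]]
wrist_force: [-0.2, -0.6, -1.2]
gripper_width: 0.565
gripper_force: 30.0
```

```bash
python3 -m pendant '[{"x":0,"y":0,"z":-0.012,"rx":0,"ry":0,"rz":0,"claw":0.3},{"x":0,"y":0,"z":-0.024,"rx":0,"ry":0,"rz":0,"claw":0.3},{"x":0,"y":0,"z":-0.036,"rx":0,"ry":0,"rz":0,"claw":0.3},{"x":0,"y":0,"z":-0.048,"rx":0,"ry":0,"rz":0,"claw":0.3},{"x":0,"y":0,"z":-0.056,"rx":0,"ry":0,"rz":0,"claw":0.3},{"x":0,"y":0,"z":-0.06,"rx":0,"ry":0,"rz":0,"claw":0.3},{"x":0,"y":0,"z":-0.064,"rx":0,"ry":0,"rz":0,"claw":0.3},{"x":0,"y":0,"z":-0.064,"rx":0,"ry":0,"rz":0,"claw":0.3}]'
```

```text
time_s: 16.6
tcp_pos: [0.5304, 0.0153, 0.0327]
ee_rot: [[0.028, -1.0, 0.0], [-1.0, -0.028, 0.0], [-0.0, -0.0, -1.0]]
wrist_force: [-0.4, 0.4, 1.7]
gripper_width: 0.567
gripper_force: 30.0
```

```bash
python3 -m pendant '[{"x":0,"y":0,"z":0,"rx":0,"ry":0,"rz":0,"claw":0.65},{"x":0,"y":0,"z":0,"rx":0,"ry":0,"rz":0,"claw":0.75},{"x":0,"y":0,"z":0,"rx":0,"ry":0,"rz":0,"claw":1},{"x":0,"y":0,"z":0,"rx":0,"ry":0,"rz":0,"claw":1},{"x":0,"y":0,"z":0.1,"rx":0,"ry":0,"rz":0,"claw":1},{"x":0,"y":0,"z":0.25,"rx":0,"ry":0,"rz":0,"claw":1},{"x":0,"y":0,"z":0.4,"rx":0,"ry":0,"rz":0,"claw":0.5},{"x":0,"y":0,"z":0.4,"rx":0,"ry":0,"rz":0,"claw":0}]'
python3 -m pendant '[{"x":-0.25,"y":0.24,"z":0,"rx":0,"ry":0,"rz":0,"claw":0},{"x":-0.25,"y":0.5,"z":0,"rx":0,"ry":0,"rz":0,"claw":0},{"x":-0.25,"y":0.6,"z":0,"rx":0,"ry":0,"rz":0,"claw":0},{"x":-0.25,"y":0.6,"z":0,"rx":0,"ry":0,"rz":0,"claw":0},{"x":-0.25,"y":0.6,"z":0,"rx":0,"ry":0,"rz":0,"claw":0},{"x":-0.25,"y":0.6,"z":0,"rx":0,"ry":0,"rz":0,"claw":0},{"x":-0.25,"y":0.6,"z":0,"rx":0,"ry":0,"rz":0,"claw":0},{"x":-0.25,"y":0.6,"z":0,"rx":0,"ry":0,"rz":0,"claw":0}]'
python3 - <<'E'
from h import *
ps=[capture("scene"),capture("top")];print(sense()["tcp_pos"])
for xy in((.5365,-.161),(.5345,-.073),(.531,.015)):
  for p in ps:
    c,a,d=capblob(p,*xy);print(xy,c.round(1),a,round(d,1),at(p,c,.0825).round(4))
a=cv2.resize(ps[0]["color"][170:250,175:305,::-1],None,fx=6,fy=6,interpolation=2)
cv2.imwrite("pics/r3.png",a)
E
```

```text
time_s: 17.6
tcp_pos: [0.5325, 0.0157, 0.1356]
ee_rot: [[0.028, -1.0, 0.007], [-1.0, -0.028, 0.002], [-0.002, -0.007, -1.0]]
wrist_force: [-0.4, 0.5, -0.9]
gripper_width: 0.851
gripper_force: 0.0
time_s: 18.6
tcp_pos: [0.4679, 0.1646, 0.1323]
ee_rot: [[0.026, -1.0, -0.0], [-1.0, -0.026, 0.0], [-0.0, 0.0, -1.0]]
wrist_force: [-0.6, 0.5, 0.6]
gripper_width: 0.02
gripper_force: 0.0
[0.46791301 0.16482886 0.13231822]
(0.5365, -0.161) [203.5 192.6] 158 2.7 [ 0.5305 -0.1639  0.0825]
(0.5365, -0.161) [348.2 216. ] 146 0.5 [ 0.537  -0.1618  0.0825]
(0.5345, -0.073) [239.6 194.6] 154 3.2 [ 0.5267 -0.0753  0.0825]
(0.5345, -0.073) [316.6 218. ] 138 0.6 [ 0.5335 -0.0742  0.0825]
(0.531, 0.015) [276.2 197.4] 160 2.4 [0.5252 0.0147 0.0825]
(0.531, 0.015) [284.3 219.1] 133 0.6 [0.5327 0.0149 0.0825]
```

View pics/r3.png

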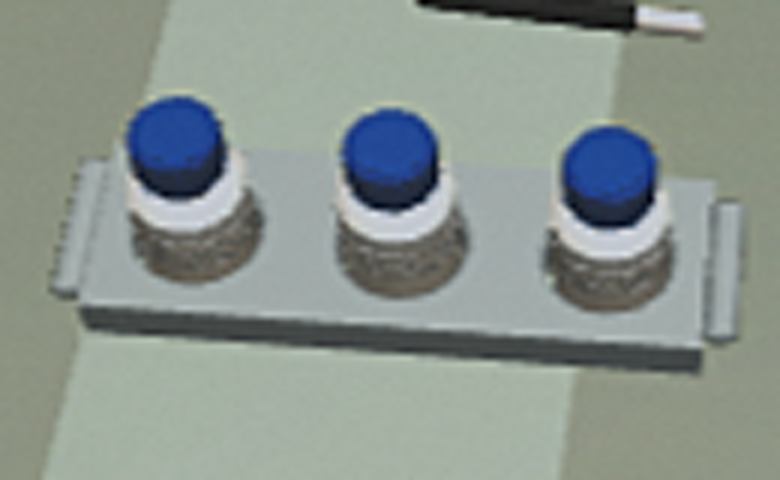

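All three are seated in the picture, with caps at (204,193), (240,195) and (276,197). Now tap the left one.

```bash
python3 -m pendant '[{"x":0.1,"y":-0.24,"z":0,"rx":0,"ry":0,"rz":0,"claw":0},{"x":0.2,"y":-0.46,"z":0,"rx":0,"ry":0,"rz":0,"claw":0},{"x":0.252,"y":-0.598,"z":0,"rx":0,"ry":0,"rz":0,"claw":0},{"x":0.252,"y":-0.598,"z":-0.05,"rx":0,"ry":0,"rz":0,"claw":0},{"x":0.252,"y":-0.598,"z":-0.12,"rx":0,"ry":0,"rz":0,"claw":0},{"x":0.252,"y":-0.598,"z":-0.14,"rx":0,"ry":0,"rz":0,"claw":0},{"x":0.252,"y":-0.598,"z":-0.14,"rx":0,"ry":0,"rz":0,"claw":0},{"x":0.252,"y":-0.598,"z":-0.14,"rx":0,"ry":0,"rz":0,"claw":0}]'
python3 -m pendant '[{"x":0,"y":0,"z":-0.01,"rx":0,"ry":0,"rz":0,"claw":0},{"x":0,"y":0,"z":-0.016,"rx":0,"ry":0,"rz":0,"claw":0},{"x":0,"y":0,"z":-0.022,"rx":0,"ry":0,"rz":0,"claw":0},{"x":0,"y":0,"z":-0.028,"rx":0,"ry":0,"rz":0,"claw":0},{"x":0,"y":0,"z":-0.032,"rx":0,"ry":0,"rz":0,"claw":0},{"x":0,"y":0,"z":-0.036,"rx":0,"ry":0,"rz":0,"claw":0},{"x":0,"y":0,"z":-0.04,"rx":0,"ry":0,"rz":0,"claw":0},{"x":0,"y":0,"z":-0.04,"rx":0,"ry":0,"rz":0,"claw":0}]'
```

```text
time_s: 19.7
tcp_pos: [0.5312, 0.0163, 0.0979]
ee_rot: [[0.028, -1.0, 0.001], [-1.0, -0.028, 0.0], [-0.0, -0.001, -1.0]]
wrist_force: [0.5, -0.5, -0.2]
gripper_width: 0.004
gripper_force: 0.0
time_s: 20.7
tcp_pos: [0.533, 0.0157, 0.0916]
ee_rot: [[0.03, -1.0, 0.006], [-1.0, -0.03, -0.0], [0.001, -0.006, -1.0]]
wrist_force: [-5.2, 0.6, 20.2]
gripper_width: 0.005
gripper_force: 10.3
```

Left one is tight (20 N). Middle:

```bash
python3 -m pendant '[{"x":0,"y":0,"z":0.08,"rx":0,"ry":0,"rz":0,"claw":0},{"x":0,"y":-0.1,"z":0.08,"rx":0,"ry":0,"rz":0,"claw":0},{"x":0.008,"y":-0.25,"z":0.08,"rx":0,"ry":0,"rz":0,"claw":0},{"x":0.008,"y":-0.358,"z":0.08,"rx":0,"ry":0,"rz":0,"claw":0},{"x":0.008,"y":-0.358,"z":0.08,"rx":0,"ry":0,"rz":0,"claw":0},{"x":0.008,"y":-0.358,"z":0.06,"rx":0,"ry":0,"rz":0,"claw":0},{"x":0.008,"y":-0.358,"z":0.04,"rx":0,"ry":0,"rz":0,"claw":0},{"x":0.008,"y":-0.358,"z":0.04,"rx":0,"ry":0,"rz":0,"claw":0}]'
python3 -m pendant '[{"x":0,"y":0,"z":-0.01,"rx":0,"ry":0,"rz":0,"claw":0},{"x":0,"y":0,"z":-0.016,"rx":0,"ry":0,"rz":0,"claw":0},{"x":0,"y":0,"z":-0.022,"rx":0,"ry":0,"rz":0,"claw":0},{"x":0,"y":0,"z":-0.028,"rx":0,"ry":0,"rz":0,"claw":0},{"x":0,"y":0,"z":-0.032,"rx":0,"ry":0,"rz":0,"claw":0},{"x":0,"y":0,"z":-0.036,"rx":0,"ry":0,"rz":0,"claw":0},{"x":0,"y":0,"z":-0.04,"rx":0,"ry":0,"rz":0,"claw":0},{"x":0,"y":0,"z":-0.04,"rx":0,"ry":0,"rz":0,"claw":0}]'
```

```text
time_s: 21.7
tcp_pos: [0.5324, -0.0731, 0.0966]
ee_rot: [[0.029, -1.0, -0.001], [-1.0, -0.029, -0.0], [0.0, 0.001, -1.0]]
wrist_force: [0.7, -0.9, -0.4]
gripper_width: 0.005
gripper_force: 0.0
time_s: 22.7
tcp_pos: [0.5351, -0.0741, 0.0917]
ee_rot: [[0.029, -1.0, 0.006], [-1.0, -0.029, -0.001], [0.001, -0.006, -1.0]]
wrist_force: [-4.5, 0.9, 19.8]
gripper_width: 0.006
gripper_force: 9.8
```

Middle one is tight too. Right:

```bash
python3 -m pendant '[{"x":0,"y":0,"z":0.08,"rx":0,"ry":0,"rz":0,"claw":0},{"x":0,"y":-0.1,"z":0.08,"rx":0,"ry":0,"rz":0,"claw":0},{"x":0.012,"y":-0.25,"z":0.08,"rx":0,"ry":0,"rz":0,"claw":0},{"x":0.012,"y":-0.35,"z":0.08,"rx":0,"ry":0,"rz":0,"claw":0},{"x":0.012,"y":-0.35,"z":0.08,"rx":0,"ry":0,"rz":0,"claw":0},{"x":0.012,"y":-0.35,"z":0.06,"rx":0,"ry":0,"rz":0,"claw":0},{"x":0.012,"y":-0.35,"z":0.04,"rx":0,"ry":0,"rz":0,"claw":0},{"x":0.012,"y":-0.35,"z":0.04,"rx":0,"ry":0,"rz":0,"claw":0}]'
python3 -m pendant '[{"x":0,"y":0,"z":-0.01,"rx":0,"ry":0,"rz":0,"claw":0},{"x":0,"y":0,"z":-0.016,"rx":0,"ry":0,"rz":0,"claw":0},{"x":0,"y":0,"z":-0.022,"rx":0,"ry":0,"rz":0,"claw":0},{"x":0,"y":0,"z":-0.028,"rx":0,"ry":0,"rz":0,"claw":0},{"x":0,"y":0,"z":-0.032,"rx":0,"ry":0,"rz":0,"claw":0},{"x":0,"y":0,"z":-0.036,"rx":0,"ry":0,"rz":0,"claw":0},{"x":0,"y":0,"z":-0.04,"rx":0,"ry":0,"rz":0,"claw":0},{"x":0,"y":0,"z":-0.04,"rx":0,"ry":0,"rz":0,"claw":0}]'
```

```text
time_s: 23.7
tcp_pos: [0.5354, -0.1606, 0.0966]
ee_rot: [[0.028, -1.0, -0.001], [-1.0, -0.028, 0.0], [-0.0, 0.001, -1.0]]
wrist_force: [0.2, -0.3, 0.1]
gripper_width: 0.004
gripper_force: 0.0
time_s: 24.7
tcp_pos: [0.5359, -0.1613, 0.0875]
ee_rot: [[0.028, -1.0, 0.0], [-1.0, -0.028, -0.0], [0.0, -0.0, -1.0]]
wrist_force: [-0.3, 0.9, 3.4]
gripper_width: 0.006
gripper_force: 1.2
```

The right cap gives (3 N at z 0.0875), so it is the loose one. Press slightly firmer, lift, open.

```bash
python3 -m pendant '[{"x":0,"y":0,"z":-0.005,"rx":0,"ry":0,"rz":0,"claw":0},{"x":0,"y":0,"z":-0.005,"rx":0,"ry":0,"rz":0,"claw":0},{"x":0,"y":0,"z":0.08,"rx":0,"ry":0,"rz":0,"claw":0},{"x":0,"y":0,"z":0.08,"rx":0,"ry":0,"rz":0,"claw":0.8},{"x":0,"y":0,"z":0.08,"rx":0,"ry":0,"rz":0,"claw":0.8},{"x":0,"y":0,"z":0.08,"rx":0,"ry":0,"rz":0,"claw":0.8},{"x":0,"y":0,"z":0.08,"rx":0,"ry":0,"rz":0,"claw":0.8},{"x":0,"y":0,"z":0.08,"rx":0,"ry":0,"rz":0,"claw":0.8}]'
python3 -m pendant '[{"x":0.002,"y":0,"z":0,"rx":0,"ry":0,"rz":0,"claw":0.8},{"x":0.002,"y":0,"z":0,"rx":0,"ry":0,"rz":0,"claw":0.8},{"x":0.002,"y":0,"z":0,"rx":0,"ry":0,"rz":0,"claw":0.8},{"x":0.002,"y":0,"z":0,"rx":0,"ry":0,"rz":0,"claw":0.8},{"x":0.002,"y":0,"z":0,"rx":0,"ry":0,"rz":0,"claw":0.8},{"x":0.002,"y":0,"z":-0.06,"rx":0,"ry":0,"rz":0,"claw":0.8},{"x":0.002,"y":0,"z":-0.13,"rx":0,"ry":0,"rz":0,"claw":0.8},{"x":0.002,"y":0,"z":-0.13,"rx":0,"ry":0,"rz":0,"claw":0.8}]'
```

```text
time_s: 25.7
tcp_pos: [0.5357, -0.1613, 0.107]
ee_rot: [[0.027, -1.0, -0.001], [-1.0, -0.027, 0.0], [-0.0, 0.001, -1.0]]
wrist_force: [-0.3, 0.9, 0.4]
gripper_width: 0.488
gripper_force: 0.0
time_s: 26.7
tcp_pos: [0.5347, -0.1612, 0.0726]
ee_rot: [[0.027, -1.0, -0.005], [-1.0, -0.027, 0.0], [-0.001, 0.005, -1.0]]
wrist_force: [-0.7, -0.1, 0.8]
gripper_width: 0.801
gripper_force: 0.0
```

```bash
python3 -m pendant '[{"x":0,"y":0,"z":0,"rx":0,"ry":0,"rz":0,"claw":0.2},{"x":0,"y":0,"z":0,"rx":0,"ry":0,"rz":0,"claw":0.2},{"x":0,"y":0,"z":0,"rx":0,"ry":0,"rz":0,"claw":0.2},{"x":0,"y":0,"z":0,"rx":0,"ry":0,"rz":0,"claw":0.2},{"x":0,"y":0,"z":0,"rx":0,"ry":0,"rz":0,"claw":0.2},{"x":0,"y":0,"z":0,"rx":0,"ry":0,"rz":0,"claw":0.2},{"x":0,"y":0,"z":0,"rx":0,"ry":0,"rz":0,"claw":0.2},{"x":0,"y":0,"z":0,"rx":0,"ry":0,"rz":0,"claw":0.2}]'
```

```text
time_s: 27.7
tcp_pos: [0.5364, -0.1613, 0.0749]
ee_rot: [[0.027, -1.0, 0.0], [-1.0, -0.027, -0.0], [0.0, -0.0, -1.0]]
wrist_force: [0.1, -0.2, 0.0]
gripper_width: 0.429
gripper_force: 30.0
```

```bash
python3 -m pendant '[{"x":0,"y":0,"z":0.02,"rx":0,"ry":0,"rz":0,"claw":0.2},{"x":0,"y":0,"z":0.05,"rx":0,"ry":0,"rz":0,"claw":0.2},{"x":0,"y":0,"z":0.09,"rx":0,"ry":0,"rz":0,"claw":0.2},{"x":0,"y":0,"z":0.13,"rx":0,"ry":0,"rz":0,"claw":0.2},{"x":0,"y":0,"z":0.16,"rx":0,"ry":0,"rz":0,"claw":0.2},{"x":0,"y":0,"z":0.16,"rx":0,"ry":0,"rz":0,"claw":0.2},{"x":0,"y":0,"z":0.16,"rx":0,"ry":0,"rz":0,"claw":0.2},{"x":0,"y":0,"z":0.16,"rx":0,"ry":0,"rz":0,"claw":0.2}]'
python3 - <<'E'
from h import *
p=capture("scene");print(sense()["gripper_width"],sense()["gripper_force"])
cv2.imwrite("pics/f.png",cv2.resize(p["color"][140:250,165:305,::-1],None,fx=5,fy=5,interpolation=2))
E
```

```text
time_s: 28.7
tcp_pos: [0.536, -0.1613, 0.1144]
ee_rot: [[0.027, -1.0, -0.001], [-1.0, -0.027, 0.0], [-0.0, 0.001, -1.0]]
wrist_force: [0.1, 0.3, -1.2]
gripper_width: 0.43
gripper_force: 30.0
0.4376237636574104 29.999939370900393
```

View pics/f.png

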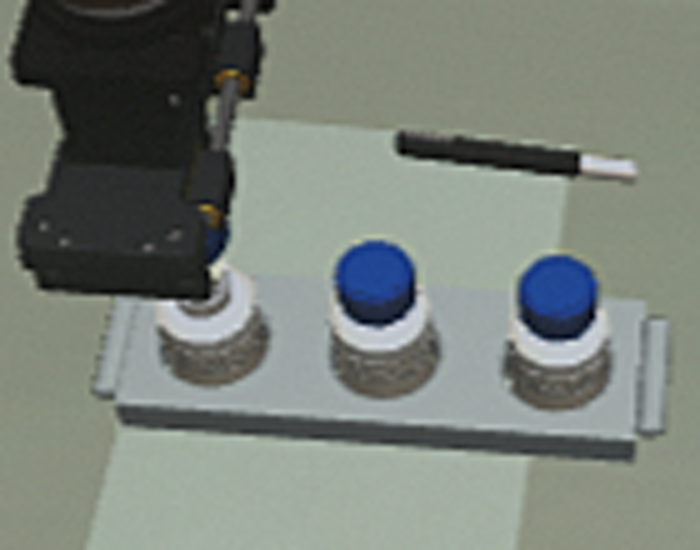

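The cap is held above its open bottle (bare neck at about (206,198), cap at (207,188)), and all three bottles are standing in the rack.

```bash
python3 -c "
from station import *
print(finish_job())"
```

```text
the job is handed in; nothing more can be done
None
```

I put both bottles in the rack and tapped the three caps in order; the right-hand one gave, and the job was handed in with it held about 4 cm above its own bottle, all three standing, though no verdict was returned.

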